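# Park the tall dispenser bottle in its bay and shut the gate

### The arm

A 7-joint arm with a two-finger parallel gripper is mounted at the origin on the work surface. World frame = base frame: x ahead of the robot, y to its left, z up, the work surface at z = 0. Lengths are in mm, angles in degrees, forces in N, time in s.
With the tool pointing down it reaches from about 350 to 900 mm from the base axis. Payload 19.9 kg.
Tool frame: the origin (TCP) lies at the very end of the fingers, on their centre line; the grasp point (between the pads) lies 19 mm behind it (bot.grasp_offset is the distance from the TCP to the grasp point, in mm); z points along the fingers, y is the line along which they close (so a half turn about z gives the same grasp; the last joint's range is limited). The gripper opens to 85 mm and grips with 20 to 120 N. Pads are 22 mm wide; open, the fingers measure 114 mm over their backs; the gripper's body (76 mm by 85 mm) begins 54 mm behind the grasp point. The pads swing forward as they close: fully open they stand 13 mm farther back than shut.
Start: joints at [-76.461, 23.915, -0.59, 92.452, 0.269, 63.638, -3.037], TCP at [171.39, 601.021, 231.26] pointing down, gripper open.
Joint ranges: [-161.28, 161.28], [-22.2, 115.67], [-73.04, 71.86], [3.21, 147.25], [-68.34, 248.33], [10.77, 114.83], [-161.83, 161.83]. Speed limits (degrees/s): [108.29, 108.29, 136.94, 136.94, 172.46, 172.46, 172.46].

### API

Orientations are given as a 3x3 rotation matrix whose columns are the frame's x, y, z axes.
In Python, from rig import bot gives the robot as it stands. Calls block until the motion is done:
- bot.move_pose(position, orientation): joint-space move of the TCP to a pose.
- bot.move_linear(position, rotation=None, speed=150, force_limit=None): straight line of the TCP; rotation=None keeps the orientation; speed is the mean speed in mm/s. With force_limit (N) it stops when the force on the tool has changed by that much, and returns True; else False.
- bot.move_joints(angles): joint-space move.
- bot.grip(opening): opening from 0.0 (shut) to 1.0 (fully open); the grip force is fixed at half the most; returns when the fingers have stopped.
- bot.pause(seconds).
- bot.solve_ik(position, orientation): joint angles nearest the present ones, or None.
- bot.observe(): the state.
- bot.grab_frame(name): name is "side" or "top"; returns the picture (400x640x3 uint8, red, green, blue); there is no depth.
- bot.get_calibration(name): a dict with "intrinsics" (3x3 intrinsics, pixels), "xyz" and "rotation" of the camera in the world. Camera axes: x right, y up, looking along -z (the intrinsics and any distortion apply to the point x, -y, -z); pixel columns grow to the right and rows downward; lengths in mm; the calibration is good to about 2 mm. A picture is of the moment at which its call begins. get_calibration takes no time and is no camera call.
A pose or a line that the arm cannot do raises bot.IKError and nothing moves.
- bot.hand_in(): hands the job in; it is judged then, once.
The state is a dict: "time_s": time; "q": joint angles; "joint_vel": joint speeds; "tau": joint torques, N m; "tool_pos": TCP position; "orientation": TCP orientation; "contact_force": force on the tool from outside, world axes, zero at the start; "moment": the same for the moment, N m; "finger_gap": opening from 0.0 (shut) to 1.0 (fully open); "grip_force": force on a finger pad.
Only numpy, scipy, OpenCV 4.12 (cv2) and the standard library are available. Lean on these libraries where they do the work, as an engineer would, in place of code of your own. Each camera call takes 0.05 s, during which the arm holds its last target. There are 200 camera calls.

### The job

Slide the tall amber bottle with the dispenser head along the bench into its empty low-walled bay, then slide the gate fully shut across the mouth behind it. The bottle is full and top-heavy: push it low down so that it stays standing on the bench the whole way, never lift it, and keep off its dispenser head. If the gate will not move, its catch is on: turn the round knob clockwise as far as it goes to free it; leave everything else on the bench where it is.

Things in the scene. Friction and masses are not known exactly. Their poses are not given: they have to be found in the camera images.
- bottle: Tall amber glass bottle to put away, loose on the bench: round body 66 mm across, straight up to 150 mm above the bench, then shoulder and neck to 185 mm and a white dispenser head to 265 mm overall; about 0.66 kg. It tends to topple if pushed higher than about 50 mm above the bench. Origin: centre of its underside; z up along it.
- dispenser: The white dispenser head fixed on top of that bottle, 80 mm tall, up to 42 mm across, with a thin spout reaching 50 mm out along its -x. Not to be touched. Origin: on the bottle's axis, 185 mm above its underside.
- bay: The bay, fixed on the bench: grey walls 45 mm high at both sides and the back, open above and at the mouth, no floor or sill. Origin: on the bench, middle of the mouth; x points into the bay, y to the left looking in, z up. Inside: y -52 to 52 mm, x 0 to 100 mm. Two gate guide blocks 55 mm high stand at the wall ends: x -33 to 1 mm, y 60 to 85 mm and y -59 to -76 mm.
- gate (a joint): The gate: an aluminium bar 12 mm thick, 356 mm long, 14 to 44 mm above the bench, sliding along the bay's y across the mouth, centred at bay x -16 mm. In m: 0 = fully open (drawn to the left, as at the start), 0.118 = fully shut, growing towards the bay's -y. Free, it slides with about 2 N and stays where left; with its catch on it moves about 2 mm and stops hard.
- gate_grip (a point): Point on the axis of the gate's handle, 75 mm above the bench. The handle is an upright black round post on the bar, 14 mm across from 44 to 90 mm above the bench, with an 18 mm cap up to 94 mm. It moves with the gate: bay x -16 mm, y 248 mm when open, y 130 mm when shut. Its axes are the bay's.
- catch_top (a point): Centre of the top of the catch knob: round, black, fluted, 36 mm across, 55 to 85 mm above the bench, on a block 52 x 55 x 55 mm high; bay x -16 mm, y 317 mm. Turned clockwise seen from above to its stop (at most 1.4 rad) it frees the gate, from about mid-turn on. Nothing outside shows whether it is on. It stays where left and takes about 0.06 N m.
- rack: Bystander, loose, to be left alone: the blue plastic tube rack, 230 x 110 x 68 mm plus tubes. Origin: centre of its underside.
- dishes: Bystander, loose, to be left alone: a stack of clear dishes, 90 mm across, 45 mm tall. Origin: centre of its underside.
- beaker: Bystander, loose, to be left alone: a glass beaker, 72 mm across, 95 mm tall. Origin: centre of its underside.
- plain_bottle: Bystander, loose, to be left alone: a shorter amber bottle with a plain screw cap and no dispenser, 66 mm across, 160 mm tall. Origin: centre of its underside.
- slide_box: Bystander, loose, to be left alone: a small carton, 85 x 60 x 30 mm. Origin: centre of its underside.
- spatula: Bystander, loose, to be left alone: a thin steel spatula lying on the bench, 200 mm long. Origin: centre of its underside.
- wash_bottle: Bystander, loose, to be left alone: a white plastic bottle, 60 mm across, 170 mm tall. Origin: centre of its underside.
Not all that is in view belongs to the job. Of the things that look like the slide_box, take the one that is farthest to the robot's left at the start.

How it is judged:
By the outcome, as a careful person would: the job done as asked, in the order asked, and still so for the second after the job is handed in, with the robot touching nothing.
It also fails if it takes over 72 s, if anything falls off the work surface, if the arm or the gripper's body presses on something with over 40 N, if the wrist force passes 120 N, or if a joint passes its speed limit or range.

## Working session

There is one attempt and no reset: what is moved stays moved. The work goes in short steps, each a Python script; the robot and the scene stay as the last script left them, time stands still between calls to the robot, and variables do not carry over. Pictures are saved under pics/ and viewed, at most 10 in all, crops included, and the job is handed in when it is done.

```bash
mkdir -p pics
python3 - <<'E'
from rig import bot
import cv2
for n in("side","top"):
    cv2.imwrite(f"pics/{n}0.png",bot.grab_frame(n)[:,:,::-1]); print(n,bot.get_calibration(n))
print(bot.observe())
E
```

```text
side {'intrinsics': array([[417.36601245,   0.        , 320.8351322 ],
       [  0.        , 417.36601245, 194.11988641],
       [  0.        ,   0.        ,   1.        ]]), 'xyz': array([ 421.24102717,  739.40903827, 1052.82020371]), 'rotation': array([[-0.99098843,  0.10246969, -0.08626638],
       [-0.13393888, -0.75076232,  0.64685107],
       [ 0.00151708,  0.65257635,  0.75772145]])}
top {'intrinsics': array([[507.57507288,   0.        , 313.67489687],
       [  0.        , 507.57507288, 208.51535127],
       [  0.        ,   0.        ,   1.        ]]), 'xyz': array([ 275.94929056,  -24.97738334, 1796.42037877]), 'rotation': array([[-0.00610115,  0.9906092 , -0.13658762],
       [-0.9999638 , -0.0052337 ,  0.00670909],
       [ 0.00593123,  0.13662361,  0.99060527]])}
{'time_s': 0.1, 'q': array([-76.45987969,  23.94538008,  -0.59031646,  92.48171837,
         0.26742992,  63.63852933,  -3.03596985]), 'joint_vel': array([-0.05352199, -0.00727057,  0.11939556, -0.12435091, -0.01419901,
       -0.03270756, -0.06812337]), 'tau': array([ 1.82779011e-03, -8.65793252e+01,  6.79900479e-01, -4.35622859e+01,
        1.91608717e-02,  4.91024548e-03, -1.44208366e-05]), 'tool_pos': array([171.32627966, 600.73275455, 230.7171469 ]), 'orientation': array([[-9.61657307e-01,  2.74253826e-01, -2.51683939e-04],
       [ 2.74253936e-01,  9.61656687e-01, -1.09278053e-03],
       [-5.76656999e-05, -1.11990569e-03, -9.99999371e-01]]), 'contact_force': array([-0.96918782,  0.43966206,  0.46339685]), 'moment': array([ 0.01012241, -0.01682994,  0.02545256]), 'grip_force': 0.0, 'finger_gap': 0.9967888356844794}
```

View pics/side0.png

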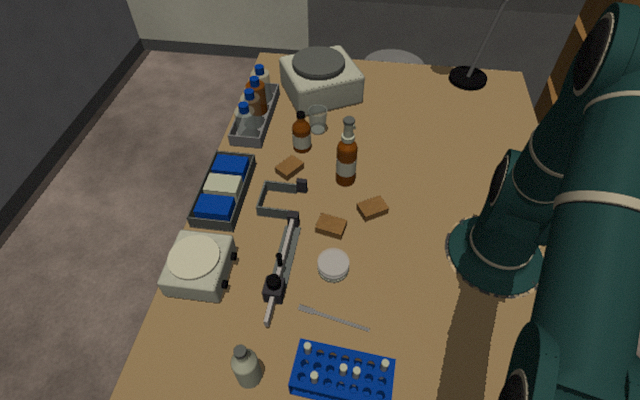

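View pics/top0.png

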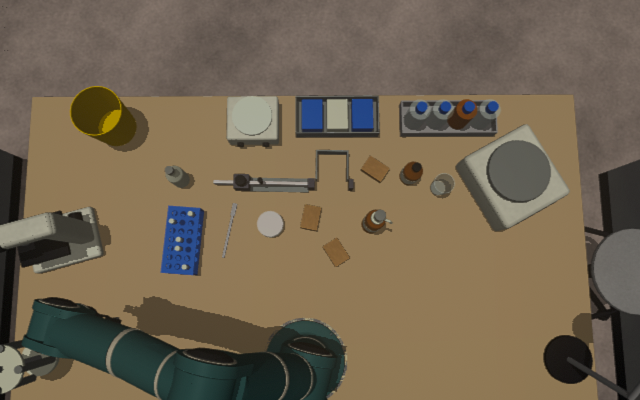

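The pictures show the bay at top (332,165) with its mouth toward the robot, the target bottle at (375,222), the knob at (241,181) and the handle near (260,181). There are three cartons, at (311,217), (336,252) and (375,168). I'll zoom in for precision.

```bash
cat > h.py <<'E'
import numpy as np, cv2
from rig import bot
C={n:bot.get_calibration(n) for n in("side","top")}
F=np.diag([1.,-1,-1])
def proj(n,p):
    c=C[n]; q=c["intrinsics"]@F@c["rotation"].T@(np.asarray(p,float)-c["xyz"]); return q[:2]/q[2]
def unproj(n,uv,z):
    c=C[n]; d=c["rotation"]@F@np.linalg.inv(c["intrinsics"])@np.array([*uv,1.]); return (c["xyz"]+d*(z-c["xyz"][2])/d[2])[:2]
def crop(img,x0,y0,x1,y1,s,f):
    cv2.imwrite(f,cv2.resize(img[y0:y1,x0:x1,::-1],None,fx=s,fy=s,interpolation=cv2.INTER_CUBIC))
E
python3 - <<'E'
import cv2
a=cv2.imread("pics/top0.png")[140:260,210:400]; cv2.imwrite("pics/tc.png",cv2.convertScaleAbs(cv2.resize(a,None,fx=4,fy=4,interpolation=cv2.INTER_CUBIC),alpha=1.4))
a=cv2.imread("pics/side0.png")[110:330,235:400]; b=cv2.resize(a,None,fx=2.7,fy=2.7,interpolation=cv2.INTER_CUBIC);cv2.imwrite("pics/sc.png",cv2.convertScaleAbs(b,alpha=1.4))
E
```

```text
(no output)
```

View pics/tc.png

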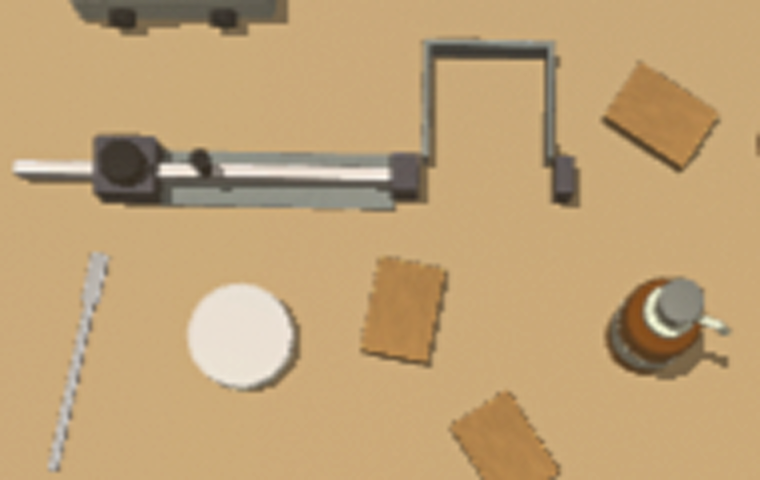

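View pics/sc.png

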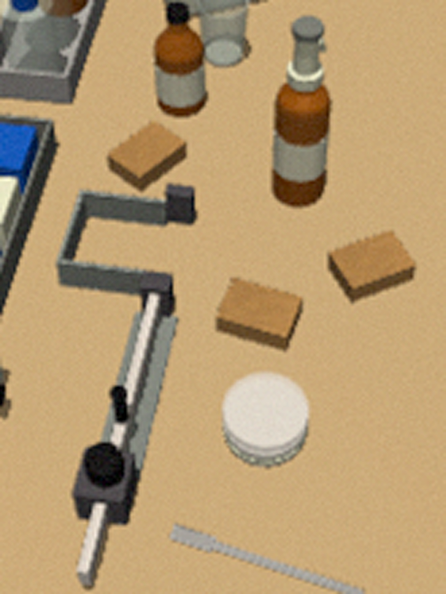

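```bash
cat >> h.py <<'E'
def T(u,v): return ((u+.5)/4-.5+210,(v+.5)/4-.5+140)
def S(u,v): return ((u+.5)/2.7-.5+235,(v+.5)/2.7-.5+110)
def b2w(b,x,y,z=0):
    c,s=np.cos(b[2]),np.sin(b[2]); return np.array([b[0]+c*x-s*y,b[1]+s*x+c*y,z])
E
python3 - <<'E'
from h import *
from scipy.optimize import least_squares
P=[("top",T(126,160),-16,317,85),("top",T(198,157),-16,248,92),("top",T(404,176),-16,72.5,55),("top",T(564,178),-16,-67.5,55),
("side",S(104,462),-16,317,85),("side",S(119,391),-16,248,92),("side",S(181,190),-16,-67.5,55),("side",S(158,284),-16,72.5,55),
("top",T(488,51),100,0,45),]
def r(b): return np.concatenate([proj(n,b2w(b,x,y,z))-uv for n,uv,x,y,z in P])
s=least_squares(r,[620,0,0],x_scale=[1,1,.01]); print(s.x,np.degrees(s.x[2])); print(s.fun.reshape(-1,2).round(1))
for n,uv,z in[("top",T(680,302),263),("side",S(308,26),265),("top",T(662,327),150),("side",S(305,78),185)]: print("bottle",unproj(n,uv,z))
b=unproj("side",S(300,204),0);print("bottle front bottom edge",b)
for nm,L in dict(boxL=[(379,257),(447,270),(430,364),(361,350)],boxM=[(508,391),(449,428),(560,468)],boxR=[(640,61),(718,120),(682,170),(603,118)]).items():
    print(nm,[unproj("top",T(*q),30).round() .tolist() for q in L])
print("dishes",unproj("top",T(241,335),45),"plain/beaker",unproj("top",(412,170),160),unproj("top",(440,185),50))
E
```

```text
[ 6.20128328e+02 -9.82674471e+01 -3.42425227e-02] -1.9619520303702551
[[-2.2 -0.5]
 [-0.3  0.4]
 [-0.4 -0.8]
 [-0.3 -0.2]
 [ 0.1 -1.8]
 [ 0.5  0.8]
 [ 0.9 -0.2]
 [ 0.3 -1.6]
 [ 0.  -0.7]]
bottle [ 465.99299816 -236.16453893]
bottle [ 468.37498105 -232.51605143]
bottle [ 459.51367296 -236.53054803]
bottle [ 468.12583247 -237.85959395]
bottle front bottom edge [ 462.54551496 -210.19655281]
boxL [[536.0, -4.0], [524.0, -64.0], [442.0, -49.0], [454.0, 12.0]]
boxM [[418.0, -116.0], [386.0, -65.0], [350.0, -161.0]]
boxR [[712.0, -238.0], [658.0, -306.0], [613.0, -273.0], [660.0, -204.0]]
dishes [466.23023486 115.35468108] plain/beaker [ 627.89679622 -360.61291899] [ 597.51775983 -479.56969046]
```

```bash
cat >> h.py <<'E'
def ori(head,elev,sg=1):
    h,e=np.radians([head,elev]); z=np.array([np.cos(e)*np.cos(h),np.cos(e)*np.sin(h),-np.sin(e)]); y=sg*np.array([-np.sin(h),np.cos(h),0]); return np.column_stack([np.cross(y,z),y,z])
E
python3 - <<'E'
from h import *
from scipy.optimize import least_squares
P=[("top",T(121,159),-16,317,85),("top",T(200,158),-16,248,94),("top",T(404,176),-16,72.5,55),("top",T(564,178),-16,-67.5,55),
("side",S(104,461),-16,317,85),("side",S(119,391),-16,248,94),("side",S(181,190),-16,-67.5,55),("side",S(158,284),-16,72.5,55)]
def r(b): return np.concatenate([proj(n,b2w(b,x,y,z))-uv for n,uv,x,y,z in P])
b=least_squares(r,[620,0,0],x_scale=[1,1,.01],loss="soft_l1").x; print(b.tolist(),np.degrees(b[2])); print(r(b).reshape(-1,2).round(1).tolist())
h1=np.degrees(np.arctan2(138,94)); u=np.array([np.cos(np.radians(h1)),np.sin(np.radians(h1))])
B=np.array([466,-237]); hb=np.degrees(b[2])
for e in(40,45,50):
  for s in(1,-1):
    print(e,s)
    for nm,p,hd in [("a",[*(B-110*u),420],h1),("b",[*(B-110*u),20],h1),("c",[560-30*u[0],-99-30*u[1],20],h1),("d",b2w(b,-110,0,20),hb),("e",b2w(b,30,0,20),hb)]:
        q=bot.solve_ik(np.array(p),ori(hd,e,s)); print(nm,None if q is None else np.round(q).tolist())
E
```

```text
[620.6597514175126, -98.43120729081379, -0.03266369267934465] -1.8714917338388124
[[-0.9, -0.3], [-0.8, 0.0], [-0.4, -0.9], [-0.2, -0.3], [0.1, -1.4], [0.4, 0.3], [0.7, -0.3], [0.2, -1.7]]
40 1
a [15.0, 27.0, 62.0, 94.0, -59.0, 111.0, -135.0]
b [37.0, 52.0, 30.0, 106.0, -66.0, 82.0, -106.0]
c [43.0, 44.0, -11.0, 115.0, -66.0, 47.0, -121.0]
d [-21.0, 46.0, 35.0, 146.0, 200.0, 61.0, -117.0]
e [31.0, 43.0, -26.0, 127.0, 173.0, 36.0, -65.0]
40 -1
a [15.0, 27.0, 62.0, 94.0, -59.0, 111.0, 45.0]
b [42.0, 50.0, 23.0, 106.0, -62.0, 77.0, 71.0]
c [43.0, 44.0, -11.0, 115.0, -66.0, 47.0, 59.0]
d [70.0, 63.0, -63.0, 143.0, 158.0, 53.0, 159.0]
e [53.0, 55.0, -52.0, 126.0, 156.0, 40.0, 149.0]
45 1
a [12.0, 24.0, 62.0, 93.0, -55.0, 107.0, -138.0]
b [35.0, 49.0, 30.0, 107.0, -65.0, 76.0, -108.0]
c [41.0, 41.0, -11.0, 115.0, -63.0, 43.0, -126.0]
d [67.0, 57.0, -62.0, 142.0, 150.0, 47.0, -21.0]
e [59.0, 60.0, -62.0, 124.0, 138.0, 41.0, -10.0]
45 -1
a [12.0, 24.0, 62.0, 93.0, -55.0, 107.0, 42.0]
b [35.0, 49.0, 30.0, 107.0, -65.0, 76.0, 72.0]
c [41.0, 41.0, -11.0, 115.0, -63.0, 43.0, 54.0]
d [59.0, 48.0, -52.0, 142.0, 158.0, 42.0, 143.0]
e [43.0, 46.0, -42.0, 125.0, 153.0, 31.0, 141.0]
50 1
a [9.0, 22.0, 62.0, 93.0, -50.0, 104.0, -140.0]
b [33.0, 47.0, 30.0, 109.0, -63.0, 71.0, -111.0]
c [31.0, 39.0, -1.0, 116.0, -65.0, 44.0, -128.0]
d [-38.0, 52.0, 57.0, 142.0, 221.0, 54.0, -144.0]
e [50.0, 50.0, -52.0, 122.0, 132.0, 30.0, -15.0]
50 -1
a [9.0, 22.0, 62.0, 93.0, -50.0, 104.0, 40.0]
b [33.0, 47.0, 30.0, 109.0, -63.0, 71.0, 69.0]
c [31.0, 39.0, -1.0, 116.0, -65.0, 44.0, 52.0]
d [57.0, 43.0, -52.0, 140.0, 149.0, 35.0, 147.0]
e [34.0, 40.0, -31.0, 122.0, 151.0, 21.0, 136.0]
```

```bash
cat >> h.py <<'E'
b=np.array([620.66,-98.43,-0.03266])
E
python3 - <<'E'
from h import *
B=np.array([466,-237.]);G=b2w(b,-62,0)[:2]; u=(G-B)/np.linalg.norm(G-B); h1=np.degrees(np.arctan2(u[1],u[0])); R=ori(h1,45,-1)
p=bot.observe()["tool_pos"]; bot.grip(0.5)
bot.move_linear(p+[0,0,180],speed=250)
bot.move_pose([*(B-110*u),420],R)
print(bot.observe()["time_s"],bot.observe()["q"].round())
try: bot.move_linear([*(B-110*u),20],speed=200)
except bot.IKError as e: print("lin",e); bot.move_pose([*(B-110*u),20],R)
o=bot.observe();print(o["time_s"],o["q"].round(),o["tool_pos"],o["contact_force"])
crop(bot.grab_frame("side"),300,80,460,240,3.6,"pics/s1.png")
E
```

```text
4.8333 [ 12.  25.  62.  93. -55. 108.  43.]
6.9833 [ 31.  52.  36. 107. -67.  80.  74.] [ 405.60793343 -328.99320367   20.46452384] [ 0.01250159 -0.74740725  0.25470842]
```

View pics/s1.png

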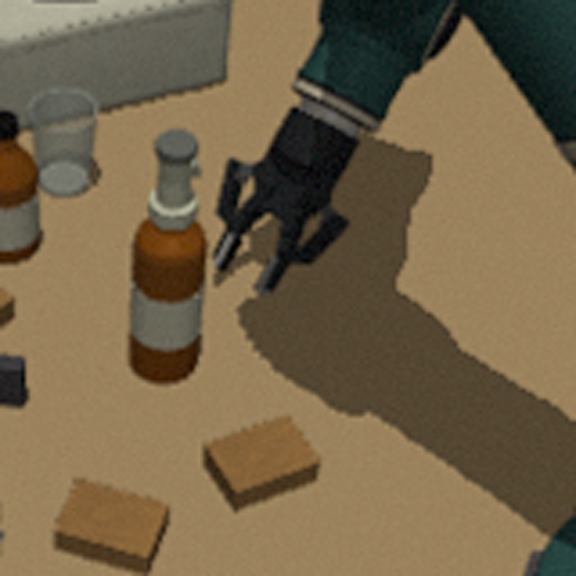

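The gripper sits low behind the bottle with fingertips at about crop (217,265) and (265,290), aimed at the bottle base at (165,365). Next is the first push.

Run:
```python
from h import *
B=np.array([466,-237.]);G=b2w(b,-62,0)[:2]; u=(G-B)/np.linalg.norm(G-B)
print(bot.move_linear([*(B-55*u),20],speed=100,force_limit=15))
print(bot.move_linear([*(G-33*u),20],speed=55,force_limit=15))
o=bot.observe();print(o["time_s"],o["q"].round(),o["tool_pos"],o["contact_force"],G)
crop(bot.grab_frame("top"),270,140,420,260,4,"pics/t2.png")
crop(bot.grab_frame("side"),250,90,410,250,3.6,"pics/s2.png")
```

```text
False
False
11.3417 [ 34.  41.  -1. 115. -68.  49.  57.] [ 540.50591402 -123.99002543   19.98385137] [-2.39733712 -3.908294   -0.44402219] [558.693064   -96.40543997]
```

View pics/s2.png

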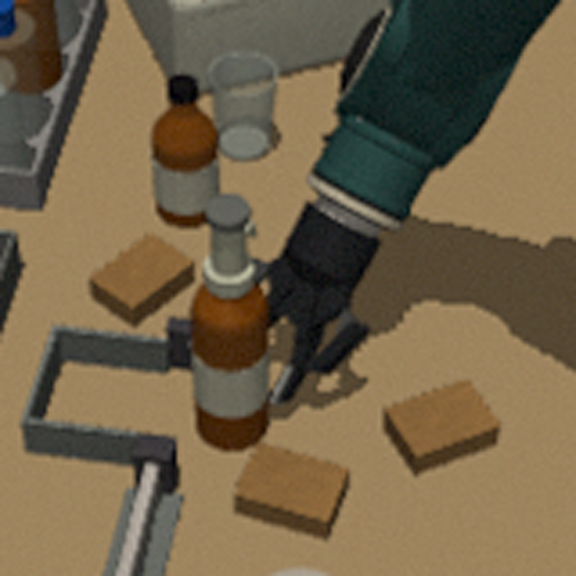

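Run:
```python
from h import *
S2=lambda u,v:((u+.5)/3.6-.5+250,(v+.5)/3.6-.5+90)
print("bottle",unproj("side",S2(229,212),263),unproj("side",S2(229,277),185))
G=b2w(b,-62,0)[:2];B=np.array([466,-237.]); u=(G-B)/np.linalg.norm(G-B)
bot.move_linear([*(G-110*u),20],speed=120)
bot.grip(0.3)
R0=bot.observe()["orientation"]
try: bot.move_linear([*(G-110*u),330],speed=200)
except bot.IKError as e: print(e); bot.move_pose([*(G-110*u),330],R0)
o=bot.observe();print(o["time_s"],o["q"].round())
hb=np.degrees(b[2])
for e in(45,52):
 for s in(1,-1):
  for x,z in((-170,330),(-120,20),(25,20)):
    q=bot.solve_ik(b2w(b,x,-4,z),ori(hb,e,s)); print(e,s,x,z,None if q is None else q.round().tolist())
```

```text
bottle [554.09670642 -96.3939155 ] [ 556.06824638 -103.22258889]
14.2417 [ 34.  14.   8. 106. -48.  76.  28.]
45 1 -170 330 [10.0, -20.0, 3.0, 137.0, -21.0, 20.0, 118.0]
45 1 -120 20 [69.0, 57.0, -62.0, 143.0, 151.0, 47.0, -21.0]
45 1 25 20 [60.0, 60.0, -62.0, 125.0, 139.0, 41.0, -10.0]
45 -1 -170 330 [37.0, -20.0, -18.0, 136.0, -45.0, 25.0, -38.0]
45 -1 -120 20 [69.0, 57.0, -62.0, 143.0, 151.0, 47.0, 159.0]
45 -1 25 20 [52.0, 52.0, -52.0, 125.0, 146.0, 35.0, 155.0]
52 1 -170 330 [16.0, -18.0, -3.0, 132.0, -16.0, 29.0, 113.0]
52 1 -120 20 [66.0, 50.0, -62.0, 140.0, 137.0, 38.0, -16.0]
52 1 25 20 [58.0, 57.0, -62.0, 121.0, 122.0, 37.0, 2.0]
52 -1 -170 330 [37.0, -18.0, -19.0, 132.0, -30.0, 31.0, -54.0]
52 -1 -120 20 [58.0, 42.0, -52.0, 140.0, 146.0, 32.0, 149.0]
52 -1 25 20 [43.0, 43.0, -41.0, 122.0, 134.0, 23.0, 157.0]
```

Run:
```python
from h import *
bot.move_joints([25,0,-10,100,50,25,100])
bot.move_joints([30,5,-20,110,150,28,150])
o=bot.observe();print(o["time_s"],o["tool_pos"].round(),o["orientation"][:,2].round(2))
hb=np.degrees(b[2])
for e in(45,52):
 for s in(1,-1):
  for x,z in((-200,400),(-150,300),(-120,300),(-120,150),(-120,20),(25,20)):
    q=bot.solve_ik(b2w(b,x,-4,z),ori(hb,e,s)); print(e,s,x,z,None if q is None else q.round().tolist())
```

```text
17.4167 [ 731. -243.  591.] [ 0.92 -0.4  -0.01]
45 1 -200 400 None
45 1 -150 300 [-21.0, -19.0, 28.0, 139.0, 15.0, 14.0, 84.0]
45 1 -120 300 [-46.0, -22.0, 48.0, 136.0, 46.0, 18.0, 56.0]
45 1 -120 150 [69.0, 18.0, -61.0, 142.0, 160.0, 17.0, -55.0]
45 1 -120 20 [69.0, 57.0, -62.0, 143.0, 151.0, 47.0, -21.0]
45 1 25 20 [60.0, 60.0, -62.0, 125.0, 139.0, 41.0, -10.0]
45 -1 -200 400 None
45 -1 -150 300 [26.0, -14.0, -11.0, 137.0, -44.0, 17.0, -39.0]
45 -1 -120 300 [24.0, -10.0, -11.0, 135.0, -42.0, 15.0, -42.0]
45 -1 -120 150 [11.0, 9.0, 1.0, 143.0, 204.0, 19.0, 74.0]
45 -1 -120 20 [19.0, 34.0, -7.0, 144.0, 187.0, 42.0, 95.0]
45 -1 25 20 [28.0, 39.0, -22.0, 126.0, 172.0, 28.0, 113.0]
52 1 -200 400 None
52 1 -150 300 [-35.0, -20.0, 38.0, 134.0, 24.0, 26.0, 75.0]
52 1 -120 300 [-45.0, -19.0, 48.0, 131.0, 28.0, 25.0, 72.0]
52 1 -120 150 [-18.0, 8.0, 31.0, 140.0, 243.0, 11.0, -147.0]
52 1 -120 20 [66.0, 50.0, -62.0, 140.0, 137.0, 38.0, -16.0]
52 1 25 20 [58.0, 57.0, -62.0, 121.0, 122.0, 37.0, 2.0]
52 -1 -200 400 None
52 -1 -150 300 [64.0, -16.0, -43.0, 132.0, -46.0, 30.0, -39.0]
52 -1 -120 300 [75.0, -13.0, -55.0, 129.0, -46.0, 28.0, -40.0]
52 -1 -120 150 [-18.0, 8.0, 31.0, 140.0, 243.0, 11.0, 33.0]
52 -1 -120 20 [15.0, 29.0, -4.0, 141.0, 189.0, 28.0, 91.0]
52 -1 25 20 [26.0, 37.0, -21.0, 122.0, 160.0, 16.0, 122.0]
```

Run:
```python
from h import *
hb=np.degrees(b[2])
def t(nm,p,h,e,s=-1):
    q=bot.solve_ik(np.array(p,float),ori(h,e,s)); print(nm,None if q is None else q.round().tolist())
for z,e in((400,-10),(350,0),(300,5),(250,10),(200,20),(150,30),(100,38),(20,45)): t((z,e),[490,-215,z],-20,e)
t("D0",b2w(b,-125,-8,20),hb,45);t("D0 h-10",b2w(b,-125,-8,20),-10,45)
for x in(-100,-60,-20,25): t(x,b2w(b,x,-4,20),hb,45)
```

```text
(400, -10) None
(350, 0) None
(300, 5) None
(250, 10) None
(200, 20) None
(150, 30) None
(100, 38) [28.0, 23.0, -7.0, 145.0, 178.0, 40.0, 94.0]
(20, 45) [30.0, 34.0, -10.0, 141.0, 176.0, 40.0, 98.0]
D0 [19.0, 34.0, -6.0, 144.0, 189.0, 42.0, 94.0]
D0 h-10 [17.0, 34.0, -11.0, 145.0, 172.0, 44.0, 99.0]
-100 [20.0, 34.0, -9.0, 142.0, 186.0, 40.0, 96.0]
-60 [22.0, 35.0, -13.0, 137.0, 183.0, 35.0, 100.0]
-20 [25.0, 37.0, -18.0, 131.0, 178.0, 31.0, 106.0]
25 [28.0, 39.0, -22.0, 126.0, 172.0, 28.0, 113.0]
```

Run:
```python
from h import *
def t(nm,p,h,e,s=-1):
    q=bot.solve_ik(np.array(p,float),ori(h,e,s)); print(nm,None if q is None else q.round().tolist())
for z,e in((450,0),(400,5),(350,10),(300,15),(250,20),(200,25),(150,32),(100,38),(60,42),(20,45)): t((z,e),[560,-245,z],-24,e)
t("low",[520,-225,20],-20,45)
```

```text
(450, 0) [39.0, -2.0, -21.0, 138.0, 172.0, 47.0, 95.0]
(400, 5) [39.0, 1.0, -21.0, 139.0, 171.0, 46.0, 96.0]
(350, 10) [38.0, 5.0, -21.0, 140.0, 170.0, 46.0, 98.0]
(300, 15) [38.0, 10.0, -21.0, 140.0, 169.0, 45.0, 99.0]
(250, 20) [37.0, 14.0, -20.0, 140.0, 168.0, 45.0, 101.0]
(200, 25) [36.0, 19.0, -19.0, 139.0, 168.0, 44.0, 102.0]
(150, 32) [34.0, 23.0, -17.0, 138.0, 166.0, 39.0, 103.0]
(100, 38) [31.0, 27.0, -14.0, 135.0, 166.0, 35.0, 104.0]
(60, 42) [32.0, 32.0, -15.0, 133.0, 164.0, 34.0, 106.0]
(20, 45) [33.0, 37.0, -16.0, 132.0, 163.0, 34.0, 108.0]
low [32.0, 35.0, -12.0, 137.0, 174.0, 37.0, 101.0]
```

Run:
```python
from h import *
hb=np.degrees(b[2])
bot.move_pose([560,-245,450],ori(-24,0,-1))
bot.move_linear([560,-245,20],ori(-24,45,-1),speed=180)
bot.move_linear([495,-215,20],ori(-18,45,-1),speed=120)
p=b2w(b,-127,-6,20)
try: bot.move_linear(p,ori(hb,45,-1),speed=80,force_limit=12)
except bot.IKError as e: print(e)
o=bot.observe();print(o["time_s"],o["q"].round(),o["tool_pos"],p,o["contact_force"])
crop(bot.grab_frame("side"),250,90,450,290,2.9,"pics/s3.png")
```

```text
23.2417 [ 35.  36. -24. 144. 179.  41. 109.] [ 493.5886619  -100.58893531   20.02793349] [ 493.53180272 -100.27971761   20.        ] [ 0.06468621 -0.16404399 -1.09346603]
```

View pics/s3.png

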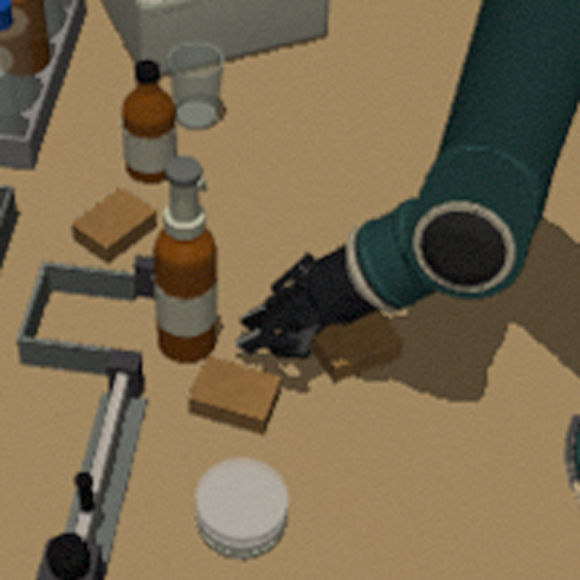

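Run:
```python
from h import *
print(bot.move_linear(b2w(b,-60,-3,20),speed=50,force_limit=12))
print(bot.move_linear(b2w(b,21,0,20),speed=50,force_limit=12))
o=bot.observe();print(o["time_s"],o["q"].round(),o["tool_pos"],o["contact_force"])
crop(bot.grab_frame("side"),250,90,410,250,3,"pics/s4.png")
crop(bot.grab_frame("top"),290,130,390,230,3,"pics/t4.png")
import cv2
cv2.imwrite("pics/c4.png",np.hstack([cv2.imread("pics/s4.png")[:300],cv2.imread("pics/t4.png")]))
```

```text
False
False
26.5583 [ 27.  39. -21. 126. 172.  28. 112.] [641.54976325 -99.12639264  20.00124153] [-3.7324797  -0.01410993 -0.37647978]
```

View pics/c4.png

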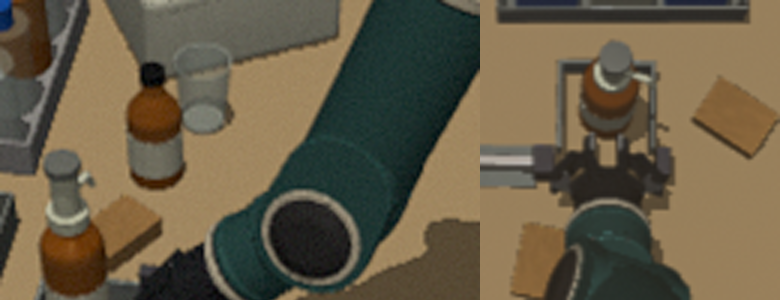

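```bash
cat >> h.py <<'E'
def down(a,s=1):  # closing axis at world angle a (deg)
    y=s*np.array([np.cos(np.radians(a)),np.sin(np.radians(a)),0]); z=np.array([0,0,-1.]); return np.column_stack([np.cross(y,z),y,z])
E
python3 - <<'E'
from h import *
hb=np.degrees(b[2])
print("bottle",unproj("top",(290+136/3,130+57/3),263),b2w(b,55,0))
bot.move_linear(b2w(b,-75,-2,20),speed=130)
bot.grip(0.0)
try: bot.move_linear(b2w(b,-60,-2,400),ori(hb,5,-1),speed=220)
except bot.IKError as e:
    print("fallback",e)
    bot.move_linear([495,-215,20],ori(-18,45,-1),speed=150); bot.move_linear([560,-245,20],ori(-24,45,-1),speed=150); bot.move_linear([560,-245,400],ori(-24,0,-1),speed=220)
o=bot.observe();print(o["time_s"],o["q"].round())
bot.move_joints([0,5,-10,100,80,25,80])
bot.move_joints([-15,10,0,95,0,60,80])
o=bot.observe();print(o["time_s"],o["tool_pos"].round())
for s in(1,-1):
    for a in(0,-85): 
        q=bot.solve_ik(b2w(b,-16,317,62),down(hb+a,s)); print(s,a,None if q is None else q.round().tolist())
E
```

```text
bottle [ 673.30715852 -103.65502582] [ 675.63066903 -100.22598067    0.        ]
29.7917 [ 48.  -3. -34. 143. 197.  47.  78.]
32.9417 [608. 130. 364.]
1 0 [-28.0, 38.0, 8.0, 95.0, -7.0, 48.0, -19.0]
1 -85 [-61.0, 56.0, 62.0, 96.0, -55.0, 63.0, -69.0]
-1 0 [-15.0, 38.0, -10.0, 95.0, 8.0, 48.0, 150.0]
-1 -85 [-20.0, 38.0, -3.0, 95.0, 2.0, 48.0, 69.0]
```

Run:
```python
from h import *
hb=np.degrees(b[2]); R=down(hb,-1)
def by(): 
    p=bot.observe()["tool_pos"]; c,s=np.cos(b[2]),np.sin(b[2]); d=p[:2]-b[:2]; return np.round([c*d[0]+s*d[1],-s*d[0]+c*d[1],p[2]],1)
bot.move_pose(b2w(b,-16,278,160),R)
print("down stop",bot.move_linear(b2w(b,-16,278,62),speed=120,force_limit=8),by())
print("push stop",bot.move_linear(b2w(b,-16,256,62),speed=40,force_limit=10),by())
o=bot.observe();print(o["time_s"],o["contact_force"],o["q"].round())
```

```text
down stop False [-15.5 278.2  62.8]
push stop False [-16.1 255.7  61.9]
35.8417 [-0.7144488  -0.38411427  0.32255413] [-11.  36.  -9.  98.   7.  47. 155.]
```

Run:
```python
from h import *
def by(): 
    p=bot.observe()["tool_pos"]; c,s=np.cos(b[2]),np.sin(b[2]); d=p[:2]-b[:2]; return np.round([c*d[0]+s*d[1],-s*d[0]+c*d[1],p[2]],1)
print("push stop",bot.move_linear(b2w(b,-16,238,62),speed=40,force_limit=10),by())
o=bot.observe();print(o["time_s"],o["contact_force"],o["finger_gap"])
crop(bot.grab_frame("side"),230,200,330,310,5,"pics/s5.png")
```

```text
push stop False [-15.9 237.7  62. ]
36.4417 [0.67530613 0.12119911 0.18003227] -0.0017702444387686874
```

View pics/s5.png

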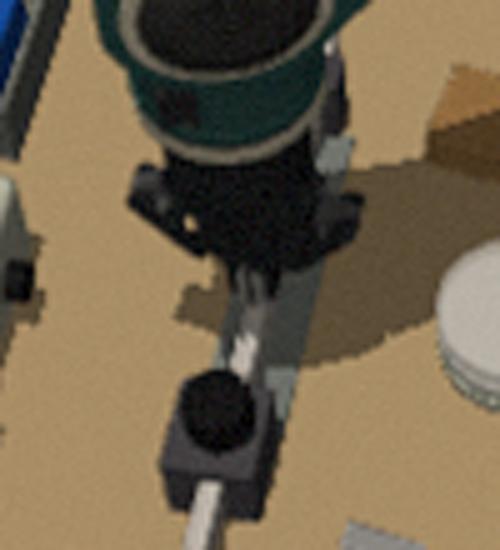

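Run:
```python
from h import *
f=bot.grab_frame("top"); a=cv2.imread("pics/top0.png")[:,:,::-1]
for im in(a,f): print(im[178:186,206:238].min(2).max(0).tolist())
print(bot.observe()["contact_force"])
```

```text
[88, 88, 88, 88, 88, 88, 91, 129, 155, 160, 160, 160, 160, 160, 160, 160, 156, 155, 155, 155, 155, 155, 154, 154, 152, 153, 151, 95, 65, 64, 63, 44]
[94, 95, 95, 94, 94, 95, 94, 94, 94, 94, 94, 94, 94, 95, 94, 94, 111, 155, 165, 165, 166, 165, 166, 165, 166, 167, 164, 104, 70, 68, 67, 46]
[0.94026576 0.38442513 0.56450198]
```

The bar end moved about 9 px (roughly 31 mm), so the catch is off and the gate is sliding freely. I'll continue pushing to its stop.

Run:
```python
from h import *
def by(): 
    p=bot.observe()["tool_pos"]; c,s=np.cos(b[2]),np.sin(b[2]); d=p[:2]-b[:2]; return np.round([c*d[0]+s*d[1],-s*d[0]+c*d[1],p[2]],1)
print("push stop",bot.move_linear(b2w(b,-16,160,62),speed=60,force_limit=15),by())
print("push stop",bot.move_linear(b2w(b,-16,132,62),speed=25,force_limit=15),by())
print(bot.observe()["contact_force"])
bot.pause(0.2)
bot.move_linear(b2w(b,-16,165,62),speed=80)
bot.move_linear(b2w(b,-16,165,280),speed=200)
bot.move_pose([250,560,350],down(80,-1)); bot.pause(.3)
print(bot.observe()["time_s"])
f=bot.grab_frame("top"); print(f[178:186,206:238].min(2).max(0).tolist())
crop(f,210,140,400,260,4,"pics/t6.png")
```

```text
push stop False [-16.2 160.2  61.9]
push stop True [-16.2 150.1  61.9]
[1.4953761  4.18739977 2.44238424]
45.3083
[88, 88, 88, 88, 88, 88, 88, 88, 88, 88, 87, 88, 88, 88, 88, 88, 88, 89, 88, 88, 88, 88, 88, 88, 88, 88, 88, 74, 65, 64, 62, 44]
```

View pics/t6.png

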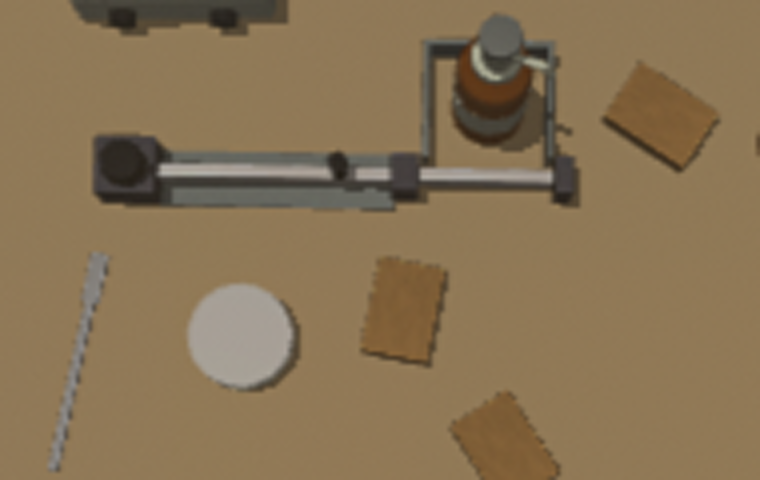

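The bottle stands inside the bay with its body at about crop (492,95). The gate bar spans the mouth into the right guide block at (565,178), the handle is at (338,165), and everything else is unmoved.

```bash
python3 -c "
from rig import bot
print(bot.hand_in())"
```

```text
the job is handed in; nothing more can be done
None
```

I slid the bottle upright into its bay and pushed the gate to its hard stop behind it. The catch was already off, so I left the knob alone, the final picture shows nothing else near the bay moved, and I handed the job in at about 45 s.

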